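# Edge the serving board out over the end of the pastry slab

### The job

The oblong wooden board lies flat on the raised marble pastry slab, with no way to get fingers under it. Slide it along the slab until its end sticks out about 45 mm over the slab's left end (left as seen from the robot), so that the baker can pinch it there, and leave it lying flat on the slab. Leave the square board beside it where it is.

Things in the scene. Friction and masses are not known exactly. Their poses are not given: they have to be found in the camera images.
- board: The board to move: loose oblong beech board, 180 mm long (its y), 110 mm wide (x), 10 mm thick, about 0.15 kg, flat on the marble slab in one of two lanes side by side, lengthwise roughly along the slab. Origin: centre of its underside; its +y points roughly to the robot's left, to the end of the slab it must overhang. Slides at about 1 to 2 N; tips off if over half of it overhangs.
- board_end (a point): Middle of the board's left (leading, +y) end face, half-way up: 90 mm along the board's +y from its origin and 5 mm above its underside. Axes as the board's.
- slab_edge (a point): Middle of the upper edge of the slab's left end, level with its top. y points straight out over the edge (roughly the robot's left), x along the edge, z up. The fixed marble slab extends 460 mm from here along -y and 160 mm to either side along x; its flat top is 50 mm above the table, on short feet. The 100 mm beyond this end are clear.
- square_board: Bystander: loose square board of the same wood, 110 x 110 x 10 mm, lying flat on the slab in the other lane, with a round steel pastry cutter (60 mm across, 35 mm high) standing on it. Origin: centre of its underside. At least 10 mm from the oblong board.
Not all that is in view belongs to the job. What is shaped like the board but pink is not meant.

How it is judged:
By the outcome, as a careful person would: the job done as asked, in the order asked, and still so for the second after the job is handed in, with the robot touching nothing.
It also fails if it takes over 40 s, if anything falls off the work surface, if the arm or the gripper's body presses on something with over 40 N, if the wrist force passes 120 N, or if a joint passes its speed limit or range.

### The arm

A 6-joint arm with a two-finger parallel gripper is mounted at the origin on the work surface. World frame = base frame: x ahead of the robot, y to its left, z up, the work surface at z = 0. Lengths are in m, angles in degrees, forces in N, time in s.
With the tool pointing down it reaches from about 0.35 to 0.725 m from the base axis. Payload 6 kg.
Tool frame: the origin (TCP) lies midway between the tips of the shut fingers; the grasp point (between the pads) lies bot.grip_point_offset behind it (bot.grip_point_offset is the distance from the TCP to the grasp point, in m); z points along the fingers, y is the line along which they close (so a half turn about z gives the same grasp; the last joint's range is limited). The gripper opens to 85 mm and grips with 20 to 120 N. Pads are 22 mm wide; open, the fingers measure 114 mm over their backs; the gripper's body (76 mm by 85 mm) begins 54 mm behind the grasp point. The pads swing forward as they close: fully open they stand 13 mm farther back than shut.
Start: joints at [-58.23, 2.303, 4.859, 0, -92.561, -19.12], TCP at [0.131, -0.585, 0.231] pointing down, gripper open.
Joint ranges: [-146.85, 146.85], [-73.84, 115.35], [-62.03, 85.46], [-188.31, 113.3], [-161.28, -10.13], [-171.36, 171.36]. Speed limits (degrees/s): [147.25, 147.25, 172.46, 180, 180, 180].

### API

Orientations are given as [roll, pitch, yaw] about the fixed x, y, z axes, in that order (R = Rz(yaw) Ry(pitch) Rx(roll)).
In Python, from station import bot gives the robot as it stands.
- The arm moves only by the tool carry_out, never from a script. Its argument "plan" is a list that holds one entry, the list of rows, each a list of 5 numbers: the gripper command: -1 is shut, 1 is fully open, values between are in proportion, then the shift along the tool's x, y, z in cm, then the turn about the tool's z in rad. In form: [[[fingers, x, y, z, roll], ...]]. A call has 1 to 20 rows; each row shifts and turns the commanded pose from where the row before left it, along the tool's axes as they then stand; what a row does not reach is not made up. A row lasts 1/8 s, in which the tool goes at most 62.5 mm and 10.7 degrees, less where a joint would pass 70% of its speed; a pose out of reach is approached as far as the arm can. A call with a gripper value outside its range is refused whole. The fingers move at their own pace and stop on an object; "grip_force" is the grip in N (left out, the last holds). Time passes only in rows, so rows that do not move let the fingers close. It gives the time, the measured TCP pose, the force, the opening and the grip force at its end, in the units of the state.
- bot.observe(): the state, without advancing time (a new reading comes with each control period).
- bot.snapshot(name): name is "scene" or "top" or "wrist"; returns a dict with "color" (480x640x3 uint8, red, green, blue), "fx", "fy", "cx", "cy" (pixels), "R" (3x3) and "t" (3): a world point X has camera coordinates R X + t. Camera axes: x right, y down, z forward; pixel columns grow to the right and rows downward; lengths in m; the calibration is good to about 2 mm. A picture is of the moment at which its call begins. There is no depth.
- bot.sign_off(): hands the job in; it is judged then, once.
Trained networks look in the newest picture that a camera, given by its name, has taken for a name from the list of things; names that differ only in an ending like _2 or _b are one class to them, and where a whole thing is asked for, a point or a joint stands for the part that bears it (a point fixed in the world has none). Each returns a list of dicts, best first, with "p" (0 to 1); they miss things now and then, are a little off and sometimes report something else, mostly with a low value. They report only what shows in the picture. A call takes as long as a camera call. They do not tell look-alikes from the thing itself.
- bot.cut_out(name, camera): "mask" (480x640 bool, what is visible of it) and "box" ([left, top, right, bottom] in pixels, round what is visible of it).
The state is a dict: "t": time; "joint_positions": joint angles; "qd": joint speeds; "joint_torque": joint torques, N m; "position": TCP position; "tool_rot": TCP orientation; "force": force on the tool from outside, world axes, zero at the start; "moment": the same for the moment, N m; "grip_width": finger opening in m; "gripper_force": force on a finger pad.
Only numpy, scipy, OpenCV 4.12 (cv2) and the standard library are available. Lean on these libraries where they do the work, as an engineer would, in place of code of your own. Each camera call takes 0.05 s, during which the arm holds its last target. There are 200 camera calls.

## Working session

There is one attempt and no reset: what is moved stays moved. The work goes in short steps, Python scripts to look and compute and a tool call to move; the robot and the scene stay as the last step left them, time stands still between calls to the robot, and variables do not carry over. Pictures are saved under pics/ and viewed, at most 10 in all, crops included, and the job is handed in when it is done.

Besides the shell and the picture viewer there is one more tool, called after "Request:" as a command line: name --argument value ..., lists and objects as JSON in quotes. carry_out: Moves the arm, as the interface text tells. Its arguments: {"type":"object","properties":{"plan":{"type":"array"},"grip_force":{"type":"number"}},"required":["plan"]}

```bash
mkdir -p pics; cat > h.py <<'E'
import numpy as np, cv2
from station import bot
def ray(s,u,v,z):
    K=np.array([[s["fx"],0,s["cx"]],[0,s["fy"],s["cy"]],[0,0,1]]);R=np.array(s["R"]);t=np.array(s["t"])
    d=R.T@np.linalg.inv(K)@[u,v,1];c=-R.T@t
    return c+d*(z-c[2])/d[2]
E
python3 - <<'E'
from h import *
ims=[]
for n in("scene","top"):
    s=bot.snapshot(n);cv2.imwrite(f"pics/{n}0.png",s["color"][:,:,::-1])
    for k in("board","square_board"):
        for d in bot.cut_out(k,n):
            m=d["mask"].astype(np.uint8);r=cv2.minAreaRect(cv2.findNonZero(m))
            P=np.array([ray(s,*p,.06) for p in cv2.boxPoints(r)])
            print(n,k,round(d["p"],2),d["box"],P[:,:2].round(3).tolist())
o=bot.observe();print(o["position"],o["tool_rot"],o["grip_width"],bot.grip_point_offset)
E
```

```text
scene board 0.83 [433.4, 211.3, 487.6, 279.6] [[0.42, 0.315], [0.248, 0.26], [0.207, 0.37], [0.382, 0.412]]
scene board 0.77 [207.1, 199.4, 313.8, 263.0] [[0.541, -0.103], [0.42, -0.16], [0.423, 0.068], [0.536, 0.104]]
scene square_board 0.64 [168.4, 245.2, 254.4, 306.0] [[0.682, -0.062], [0.559, -0.11], [0.571, 0.045], [0.686, 0.077]]
top board 0.81 [330.3, 200.7, 453.6, 269.0] [[0.529, 0.07], [0.528, -0.115], [0.416, -0.109], [0.418, 0.072]]
top board 0.68 [118.4, 319.5, 223.8, 461.1] [[0.32, 0.392], [0.352, 0.288], [0.187, 0.233], [0.158, 0.334]]
top square_board 0.87 [346.2, 108.0, 418.6, 179.5] [[0.677, 0.044], [0.677, -0.069], [0.565, -0.064], [0.566, 0.047]]
[ 0.131393   -0.58531261  0.23095438] [ 1.79963253e+02 -7.07156101e-03 -1.67349640e+02] 0.08575631531964893 0.0187
```

View pics/top0.png

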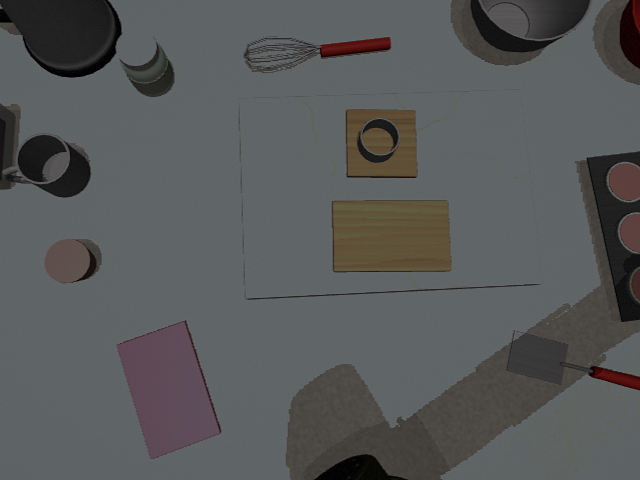

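View pics/scene0.png

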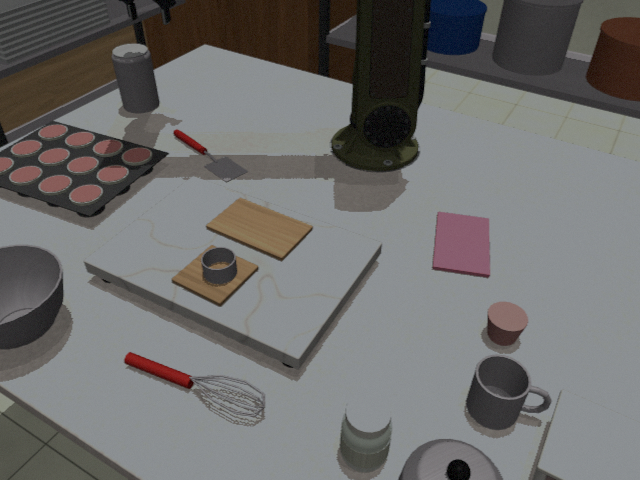

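```bash
python3 - <<'E'
from h import *
s=bot.snapshot("top");im=s["color"][:,:,::-1]
c=cv2.convertScaleAbs(im[80:310,225:475],alpha=1.6);cv2.imwrite("pics/crop1.png",cv2.resize(c,None,fx=2.6,fy=2.6,interpolation=cv2.INTER_CUBIC)[:600])
g=cv2.cvtColor(im,cv2.COLOR_BGR2GRAY).astype(float);g=cv2.GaussianBlur(g,(3,7),0)
rows=np.arange(110,290,4);p=[]
for v in rows:
    d=abs(np.diff(g[v,232:256]));p.append((232.5+d.argmax(),v,d.max()))
p=np.array(p);print(p[::4].round(1).tolist())
l=cv2.fitLine(p[:,:2].astype(np.float32),cv2.DIST_HUBER,0,.01,.01).ravel()
for v in(100,236,296):
    u=l[2]+l[0]/l[1]*(v-l[3]);print(u,ray(s,u,v,.05).round(4))
for q in[(332.5,201),(449,201),(451,271),(333,272),(240,97),(521,90),(540,284),(245,298)]:print(q,ray(s,*q,.06 if 300<q[0]<460 else .05).round(4))
E
```

```text
[[237.5, 110.0, 4.8], [237.5, 126.0, 5.9], [238.5, 142.0, 6.9], [238.5, 158.0, 6.0], [241.5, 174.0, 6.7], [239.5, 190.0, 6.1], [242.5, 206.0, 6.9], [240.5, 222.0, 4.0], [243.5, 238.0, 6.9], [241.5, 254.0, 2.4], [242.5, 270.0, 6.8], [245.5, 286.0, 1.8]]
238.83145 [0.6961 0.2139 0.05  ]
242.00386 [0.4765 0.2081 0.05  ]
243.40344 [0.385  0.2058 0.05  ]
(332.5, 201) [0.5278 0.0691 0.06  ]
(449, 201) [ 0.5264 -0.1118  0.06  ]
(451, 271) [ 0.4175 -0.1087  0.06  ]
(333, 272) [0.4184 0.0709 0.06  ]
(240, 97) [0.7011 0.2121 0.05  ]
(521, 90) [ 0.7139 -0.2449  0.05  ]
(540, 284) [ 0.3965 -0.2496  0.05  ]
(245, 298) [0.382  0.2034 0.05  ]
```

View pics/crop1.png

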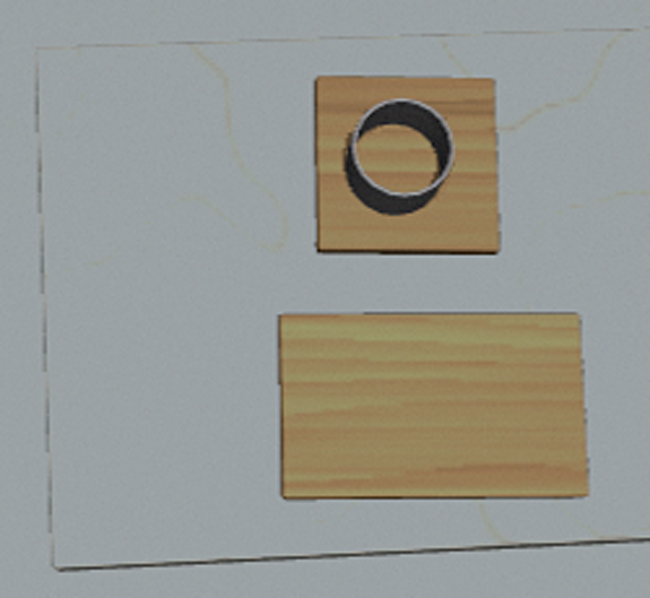

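The wooden board at top pixels (392,236) fits the description. The pink lookalike at (170,390) is excluded by its colour and is not on the slab, and the crop confirms the choice. I'll push the board's right end with two spread fingers: turn first, then approach.

Request:
carry_out --plan '[[[0.4, 0, 0, 0, -0.169], [0.4, 0, 0, 0, -0.169], [0.4, 0, 0, 0, -0.169], [0.4, 0, 0, 0, -0.169], [0.4, 0, 0, 0, -0.169], [0.4, 0, 0, 0, -0.169], [0.4, 0, 0, 0, -0.169], [0.4, 0, 0, 0, -0.167], [0.4, -3, -2.4, 0, 0], [0.4, -3, -2.4, 0, 0], [0.4, -3, -2.4, 0, 0], [0.4, -3, -2.4, 0, 0], [0.4, -3, -2.4, 0, 0], [0.4, -3, -2.4, 0, 0], [0.4, -3, -2.4, 0, 0], [0.4, -3, -2.4, 0, 0], [0.4, 0, 0, 0, 0]]]'

```text
t: 2.48
position: [0.3246, -0.3439, 0.2314]
tool_rot: [-180.0, 0.0, -89.8]
force: [0.2, -0.0, 0.5]
grip_width: 0.0596
gripper_force: 0.0
```

Request:
carry_out --plan '[[[0.4, -3.05, -2.45, 0, 0], [0.4, -3.05, -2.45, 0, 0], [0.4, -3.05, -2.45, 0, 0], [0.4, -3.05, -2.45, 0, 0], [0.4, -3.05, -2.45, 0, 0], [0.4, -3.05, -2.45, 0, 0], [0.4, 0, 0, 3.2, 0], [0.4, 0, 0, 3.2, 0], [0.4, 0, 0, 3.2, 0], [0.4, 0, 0, 3.2, 0], [0.4, 0, 0, 3.2, 0], [0.4, 0, 0, 0, 0]]]'

```text
t: 3.98
position: [0.4685, -0.1629, 0.0689]
tool_rot: [179.7, 0.0, -90.1]
force: [0.5, 0.4, 0.0]
grip_width: 0.0597
gripper_force: 0.0
```

```bash
python3 - <<'E'
from h import *
s=bot.snapshot("wrist");cv2.imwrite("pics/w1.png",s["color"][:,:,::-1])
o=bot.observe();print(o["position"],o["force"])
E
```

```text
[ 0.46987231 -0.16307864  0.07118642] [-0.4138105  -0.60913336  0.0846673 ]
```

View pics/w1.png

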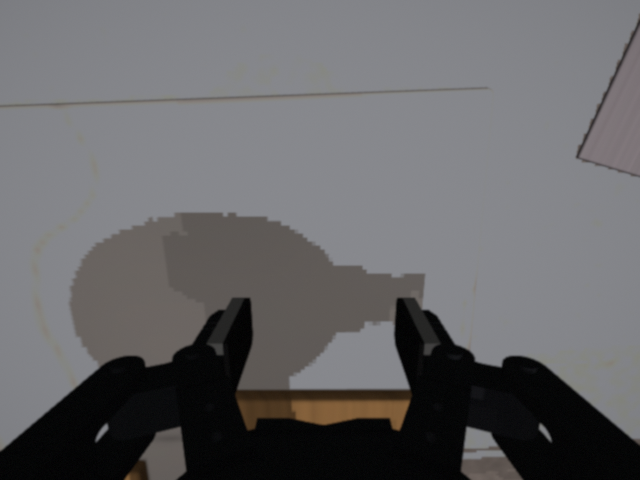

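The view shows the slab's left edge (row ~95), the board's leading end (row 390), and the fingers clear. I'll lower and feel for the slab.

Request:
carry_out --plan '[[[0.4, 0, -0.2, 1.0, 0], [0.4, 0, 0, 0.8, 0], [0.4, 0, 0, 0, 0], [0.4, 0, 0, 0, 0]]]'

```text
t: 4.53
position: [0.4726, -0.1624, 0.0536]
tool_rot: [-180.0, -0.0, -90.0]
force: [-0.2, 0.1, 0.2]
grip_width: 0.0596
gripper_force: 0.0
```

Request:
carry_out --plan '[[[0.4, 0, 0, 0.15, 0], [0.4, 0, 0, 0, 0]]]'

```text
t: 4.78
position: [0.4724, -0.1623, 0.0518]
tool_rot: [180.0, 0.0, -90.0]
force: [0.2, 0.2, -1.3]
grip_width: 0.0599
gripper_force: 0.0
```

Request:
carry_out --plan '[[[0.4, 0, 0, 0.15, 0], [0.4, 0, 0, 0, 0]]]'

```text
t: 5.03
position: [0.4723, -0.1624, 0.0501]
tool_rot: [180.0, 0.0, -90.0]
force: [-0.2, -0.2, -0.1]
grip_width: 0.0597
gripper_force: 0.0
```

Request:
carry_out --plan '[[[0.4, 0, 0, 0.15, 0], [0.4, 0, 0, 0, 0]]]'

```text
t: 5.28
position: [0.4723, -0.1624, 0.0486]
tool_rot: [180.0, 0.0, -90.0]
force: [0.4, 0.9, -0.2]
grip_width: 0.0598
gripper_force: 0.0
```

Request:
carry_out --plan '[[[0.4, 0, 0, 0.1, 0], [0.4, 0, 0, 0, 0]]]'

```text
t: 5.52
position: [0.4723, -0.1624, 0.0477]
tool_rot: [180.0, 0.0, -90.0]
force: [0.1, 0.4, -1.1]
grip_width: 0.0595
gripper_force: 0.0
```

Request:
carry_out --plan '[[[0.4, 0, 0, 0.1, 0], [0.4, 0, 0, 0, 0]]]'

```text
t: 5.78
position: [0.4723, -0.1624, 0.0467]
tool_rot: [180.0, 0.0, -90.0]
force: [-0.7, 0.1, 0.0]
grip_width: 0.0597
gripper_force: 0.0
```

Request:
carry_out --plan '[[[0.4, 0, 0, 0.1, 0], [0.4, 0, 0, 0, 0]]]'

```text
t: 6.02
position: [0.4724, -0.1624, 0.0457]
tool_rot: [180.0, 0.0, -90.0]
force: [0.0, -0.5, 0.2]
grip_width: 0.0599
gripper_force: 0.0
```

Request:
carry_out --plan '[[[0.4, -1, 0, 0, 0], [0.4, -1, 0, 0, 0], [0.4, -1, 0, 0, 0], [0.4, -1, 0, 0, 0], [0.4, -1, 0, 0, 0], [0.4, -1, 0, 0, 0]]]'

```text
t: 6.78
position: [0.4724, -0.1018, 0.0458]
tool_rot: [180.0, -0.0, -90.0]
force: [0.6, -0.4, 0.4]
grip_width: 0.0599
gripper_force: 0.4
```

```bash
cat > m.py <<'E'
from h import *
import sys
s=bot.snapshot("top");cv2.imwrite(sys.argv[1],s["color"][:,:,::-1])
for k in("board","square_board"):
    for d in bot.cut_out(k,"top"):
        r=cv2.minAreaRect(cv2.findNonZero(d["mask"].astype(np.uint8)))
        print(k,round(d["p"],2),d["box"],[ray(s,*p,.06)[:2].round(4).tolist() for p in cv2.boxPoints(r)])
o=bot.observe();print(o["position"],o["force"])
E
python3 m.py pics/t2.png
```

```text
board 0.97 [116.9, 320.7, 222.2, 460.4] [[0.32, 0.3908], [0.3508, 0.2876], [0.186, 0.2331], [0.1581, 0.3338]]
board 0.65 [419.4, 251.5, 442.1, 270.7] [[0.4502, -0.0612], [0.4499, -0.0935], [0.4162, -0.0917], [0.4166, -0.0596]]
square_board 0.76 [344.9, 107.6, 418.8, 161.5] [[0.676, 0.0454], [0.6798, -0.0656], [0.5992, -0.0643], [0.596, 0.0451]]
[ 0.47249401 -0.10179871  0.04581628] [ 0.64447376 -0.32790264  0.45269175]
```

Request:
carry_out --plan '[[[0.4, -1.2, 0, 0, 0], [0.4, -1.2, 0, 0, 0], [0.4, -1.2, 0, 0, 0], [0.4, -1.2, 0, 0, 0], [0.4, -1.2, 0, 0, 0], [0.4, -1.2, 0, 0, 0], [0.4, -1.2, 0, 0, 0], [0.4, -1.2, 0, 0, 0], [0.4, -1.2, 0, 0, 0], [0.4, -1.2, 0, 0, 0], [0.4, -1.2, 0, 0, 0], [0.4, -0.8, 0, 0, 0], [0.4, 0, 0, 0, 0]]]'

```text
t: 8.55
position: [0.4724, 0.0383, 0.0458]
tool_rot: [180.0, 0.0, -89.9]
force: [-1.2, 0.4, -0.4]
grip_width: 0.0596
gripper_force: 0.0
```

```bash
python3 m.py pics/t3.png
```

```text
board 0.66 [118.0, 344.9, 207.0, 460.3] [[0.3122, 0.3959], [0.3393, 0.3195], [0.1822, 0.258], [0.1574, 0.3329]]
square_board 0.9 [344.9, 110.0, 369.5, 144.6] [[0.6767, 0.0443], [0.6767, 0.0109], [0.6254, 0.0126], [0.6255, 0.0457]]
[0.47241421 0.03755318 0.04577377] [-0.45903981  0.58234131  0.27269921]
```

View pics/t3.png

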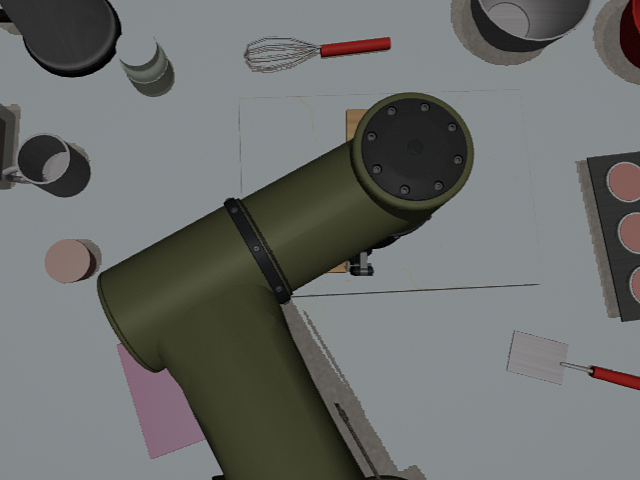

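The arm hides the board from above. I'll push the remaining stretch, then back off, lift and measure.

Request:
carry_out --plan '[[[0.4, -0.8, 0, 0, 0], [0.4, -0.7, 0, 0, 0], [0.4, -0.5, 0, 0, 0], [0.4, -0.1, 0, 0, 0], [0.4, 0, 0, 0, 0], [0.4, 2, 0, 0, 0], [0.4, 3, 0, -1, 0], [0.4, 4, 0, -3, 0], [0.4, 4, 0, -4, 0], [0.4, 5, 0, -4, 0], [0.4, 5, 1, -3, 0], [0.4, 5, 2, 0, 0], [0.4, 5, 2, 0, 0], [0.4, 5, 2, 0, 0], [0.4, 5, 2, 0, 0], [0.4, 0, 0, 0, 0]]]'

```text
t: 10.7
position: [0.3806, -0.3728, 0.1943]
tool_rot: [179.9, 0.0, -90.3]
force: [1.1, 0.1, -0.1]
grip_width: 0.0598
gripper_force: 0.0
```

```bash
python3 m.py pics/t4.png
```

```text
board 0.93 [118.5, 319.6, 222.1, 460.6] [[0.319, 0.3908], [0.3499, 0.2893], [0.1871, 0.2343], [0.1589, 0.3336]]
board 0.7 [214.9, 201.9, 333.9, 273.1] [[0.4178, 0.2484], [0.5292, 0.2497], [0.5278, 0.0668], [0.4153, 0.0695]]
square_board 0.59 [347.2, 108.1, 416.0, 179.7] [[0.5657, 0.0473], [0.6767, 0.0443], [0.6767, -0.069], [0.5651, -0.0636]]
[ 0.38248016 -0.37002318  0.19469315] [0.62061918 0.71852459 0.50244965]
```

View pics/t4.png

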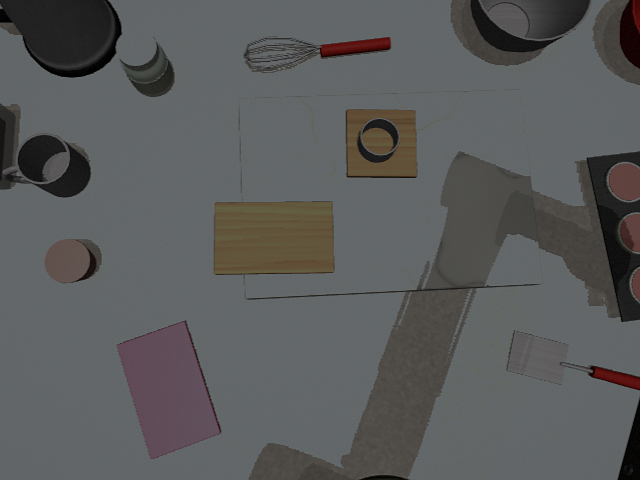

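```bash
python3 - <<'E'
from h import *
im=cv2.imread("pics/t4.png")
f=lambda r:cv2.resize(cv2.convertScaleAbs(r,alpha=2),None,fx=8,fy=8,interpolation=cv2.INTER_NEAREST)
a=f(im[180:210,205:255]);b=f(im[268:302,205:255]);c=f(im[180:210,505:549]);d=f(im[264:298,505:549])
cv2.imwrite("pics/z.png",np.vstack([np.hstack([a,c]),np.hstack([b,d])]))
E
```

```text
(no output)
```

View pics/z.png

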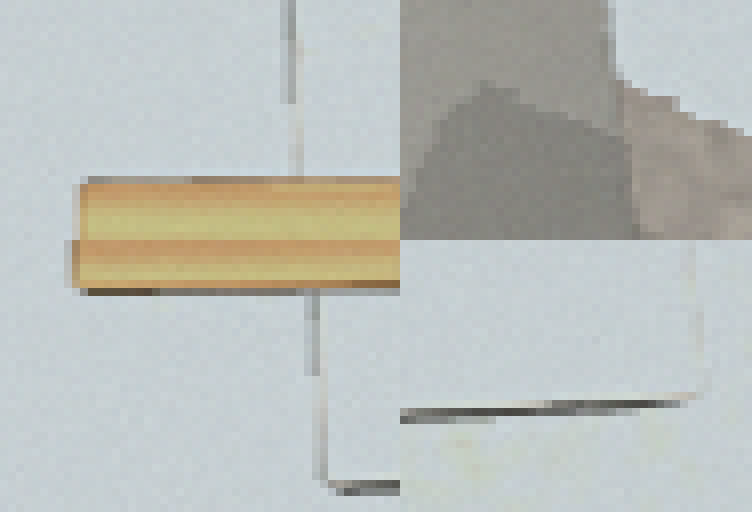

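```bash
python3 - <<'E'
from h import *
s=bot.snapshot("top")
for u,v,z in[(242.5,237,.05),(243.5,237,.05),(214.3,237.5,.06),(333.5,237.5,.06)]:print(u,ray(s,u,v,z).round(4))
E
```

```text
242.5 [0.4749 0.2074 0.05  ]
243.5 [0.4749 0.2059 0.05  ]
214.3 [0.4729 0.2486 0.06  ]
333.5 [0.471  0.0689 0.06  ]
```

Overhang is about 42 mm. I'll return for a 3 mm nudge.

Request:
carry_out --plan '[[[0.4, -4, -1.12, 0, 0], [0.4, -4, -1.12, 0, 0], [0.4, -4, -1.12, 0, 0], [0.4, -4, -1.12, 0, 0], [0.4, -4, -1.12, 0, 0], [0.4, -4, -1.12, 0, 0], [0.4, -4, -1.12, 0, 0], [0.4, -4, -1.12, 0, 0], [0.4, 0, 0, 3, 0], [0.4, 0, 0, 3, 0], [0.4, 0, 0, 3, 0], [0.4, 0, 0, 3, 0], [0.4, 0, 0, 2.3, 0], [0.4, 0, 0, 0, 0], [0.4, 0, 0, 0, 0]]]'

```text
t: 12.78
position: [0.4727, -0.0496, 0.0532]
tool_rot: [-179.9, 0.0, -89.9]
force: [-0.6, -0.2, 0.3]
grip_width: 0.0598
gripper_force: 0.0
```

Request:
carry_out --plan '[[[0.4, 0, 0, 0.75, 0], [0.4, -2, 0, 0, 0], [0.4, -2, 0, 0, 0], [0.4, -2, 0, 0, 0], [0.4, -2, 0, 0, 0], [0.4, -1.5, 0, 0, 0], [0.4, 0, 0, 0, 0], [0.4, 0, 0, 0, 0]]]'

```text
t: 13.78
position: [0.4727, 0.0453, 0.0451]
tool_rot: [-179.9, 0.1, -90.0]
force: [0.2, 4.4, 4.9]
grip_width: 0.0597
gripper_force: 2.7
```

Request:
carry_out --plan '[[[0.4, 0, 0, -0.1, 0], [0.4, -0.7, 0, 0, 0], [0.4, -0.5, 0, 0, 0], [0.4, -0.2, 0, 0, 0], [0.4, -0.28, 0, 0, 0], [0.4, 0, 0, 0, 0], [0.4, 0, 0, 0, 0]]]'

```text
t: 14.65
position: [0.4719, 0.0618, 0.0452]
tool_rot: [180.0, 0.0, -90.0]
force: [-0.6, -0.2, 0.4]
grip_width: 0.0599
gripper_force: 0.4
```

Request:
carry_out --plan '[[[0.4, 2, 0, 0, 0], [0.4, 3, 0, -1, 0], [0.4, 4, 0, -3, 0], [0.4, 4, 0, -4, 0], [0.4, 5, 0, -4, 0], [0.4, 5, 1, -3, 0], [0.4, 5, 2, 0, 0], [0.4, 5, 2, 0, 0], [0.4, 5, 2, 0, 0], [0.4, 5, 2, 0, 0], [0.4, 0, 0, 0, 0]]]'

```text
t: 16.02
position: [0.3802, -0.3696, 0.1935]
tool_rot: [179.9, 0.0, -90.3]
force: [-1.2, 0.6, -0.7]
grip_width: 0.0597
gripper_force: 0.0
```

```bash
python3 m.py pics/t5.png; python3 -c "
import cv2;im=cv2.imread('pics/t5.png')[90:310,190:440];cv2.imwrite('pics/c5.png',cv2.resize(cv2.convertScaleAbs(im,alpha=1.6),None,fx=2.6,fy=2.6))"
```

```text
board 0.71 [213.1, 204.3, 335.0, 271.6] [[0.4178, 0.2514], [0.5276, 0.2527], [0.5262, 0.0715], [0.4154, 0.074]]
board 0.56 [118.0, 317.7, 221.8, 463.8] [[0.318, 0.3928], [0.351, 0.289], [0.1877, 0.2317], [0.1577, 0.3332]]
board 0.33 [344.9, 109.1, 417.6, 180.2] [[0.5657, 0.0473], [0.6767, 0.0443], [0.6767, -0.069], [0.5651, -0.0636]]
square_board 0.93 [344.3, 108.4, 420.1, 179.7] [[0.6767, 0.0443], [0.6767, -0.069], [0.5635, -0.0635], [0.5641, 0.0474]]
[ 0.38211207 -0.36688705  0.19401386] [-0.20404811  0.08407449  0.35600227]
```

View pics/c5.png

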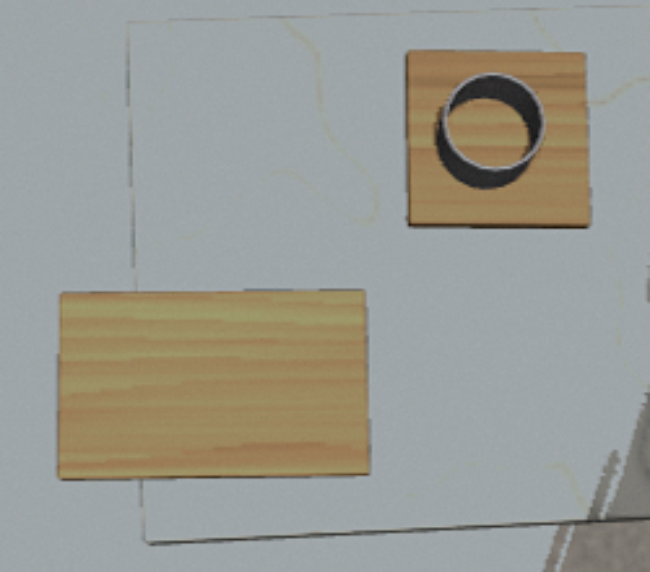

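The crop shows the board overhanging the left edge: board end at crop x≈59, slab edge at x≈138, which is about 45 mm. It lies flat, and the square board hasn't moved.

```bash
python3 -c "
from station import bot
print(bot.sign_off())"
```

```text
the job is handed in; nothing more can be done
None
```

The oblong board now lies flat with its end about 45 mm over the slab's left edge (measured from the top camera), the square board has not moved, and the job is handed in at about 16 s on the robot's clock.

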